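# Stack a filter holder in its assembly nest

### The arm

A 6-joint arm with a two-finger parallel gripper is mounted at the origin on a cart in front of the work surface, level with it; the furniture and walls round the work are solid. World frame = base frame: x ahead of the robot, y to its left, z up, the work surface at z = 0. Lengths are in m, angles in rad, forces in N, time in s.
With the tool pointing down it reaches from about 0.375 to 0.9 m from the base axis. Payload 3.1 kg.
Tool frame: the origin (TCP) lies midway between the tips of the shut fingers; the grasp point (between the pads) lies env.grip_depth behind it (env.grip_depth is the distance from the TCP to the grasp point, in m); z points along the fingers, y is the line along which they close (so a half turn about z gives the same grasp; the last joint's range is limited). The gripper opens to 85 mm and grips with 20 to 120 N. Pads are 22 mm wide; open, the fingers measure 114 mm over their backs; the gripper's body (76 mm by 85 mm) begins 54 mm behind the grasp point. The pads swing forward as they close: fully open they stand 13 mm farther back than shut.
Start: joints at [0.98, 0.527, 1.433, -0, 1.181, -0.178], TCP at [0.251, 0.572, 0.231] pointing down, gripper open.
Joint ranges: [-3.08, 3.08], [-0.75, 2.2], [0.22, 2.44], [-1.43, 4.57], [0, 2.65], [-2.85, 2.85]. Speed limits (rad/s): [2.79, 2.79, 3.14, 3.14, 3.14, 3.14].

### API

Orientations are given as a rotation vector (axis times angle).
In Python, from cell import env, camera, get_calibration, close_job gives the robot as it stands. The module is installed in compiled form; this text tells all that it offers.
- The arm moves only by the tool jog_arm, never from a script. Its argument "motion" is one flat list of numbers, 5 for each row, row after row: the shift along the tool's x, y, z in mm, then the turn about the tool's z in degrees, then the opening, from -1 (shut) to 1 (fully open), so that 0 is half open. In form: [x, y, z, turn, hand, x, y, z, turn, hand, ...]. A call has 1 to 5 rows; each row shifts and turns the commanded pose from where the row before left it, along the tool's axes as they then stand; what a row does not reach is not made up. A row lasts 1/10 s, in which the tool goes at most 50 mm and 8.59 degrees, less where a joint would pass 70% of its speed; a pose out of reach is approached as far as the arm can. A call with a gripper value outside its range is refused whole. The fingers move at their own pace and stop on an object; the grip force is fixed at half the most. Time passes only in rows, so rows that do not move let the fingers close. It gives the time, the measured TCP pose, the force, the opening and the grip force at its end, in the units of the state.
- env.read_state(): the state, without advancing time (a new reading comes with each control period).
- camera(name): name is "side" or "top"; returns the picture (384x512x3 uint8, red, green, blue); there is no depth.
- get_calibration(name): a dict with "vfov" (degrees; the focal length in pixels is half the picture's height over the tangent of half this angle, whatever the lens; pixels are square), "cx", "cy" (the principal point, pixels), "R" (3x3) and "t" (3): a world point X has camera coordinates R X + t. Camera axes: x right, y down, z forward; pixel columns grow to the right and rows downward; lengths in m; the calibration is good to about 2 mm. A picture is of the moment at which its call begins. get_calibration takes no time and is no camera call.
- close_job(): hands the job in; it is judged then, once.
The state is a dict: "clock": time; "joint_pos": joint angles; "qvel": joint speeds; "effort": joint torques, N m; "ee_pos": TCP position; "orientation": TCP orientation; "wrist_force": force on the tool from outside, world axes, zero at the start; "moment": the same for the moment, N m; "gripper_width": finger opening in m; "grip_force": force on a finger pad.
Only numpy, scipy, OpenCV 4.12 (cv2) and the standard library are available. Lean on these libraries where they do the work, as an engineer would, in place of code of your own. Each camera call takes 0.05 s, during which the arm holds its last target. There are 200 camera calls.

### The job

The white filter-holder body already sits in the pocket of the dark metal assembly nest. Finish the stack between the nest's four guide posts: set the large orange spacer ring flat on the body, then set the blue top disc with the black knob flat on the spacer, each centred and fully down, and let go. Leave the small orange ring out; it belongs to another holder.

Things in the scene. Friction and masses are not known exactly. Their poses are not given: they have to be found in the camera images.
- pocket (a point): Nest, fixed: dark steel plate 130 (x) by 110 (y) by 16 mm, round pocket 60 mm wide, 8 mm deep. Point: centre of pocket floor, 8 mm above the bench; x, y along the plate, z up. Four 12 mm steel posts at x +-31, y +-21.5 mm rise to 84 mm above the bench (top 14 mm tapered), 3.7 mm clear of 56 mm parts. Finger gaps: 50 mm wide on the +y and -y sides (close along y), only 31 mm on the x sides.
- body_center (a point): white filter-holder body with a grey band: solid round block 56 mm diameter, 30 mm high, loose, standing already in the pocket, its flat top 38 mm above the bench. This point is its centre, 15 mm above its underside; z up.
- spacer_middle (a point): Large orange spacer ring: 56 mm outside, 34 mm inside diameter, 22 mm high, loose, lying flat on the bench; keep it this way up. This point is its centre, 11 mm above its underside; z up. A similar orange ring of only 36 mm diameter, 18 mm high, is a bystander.
- disc_center (a point): Top disc: blue disc 56 mm diameter and 12 mm thick with a black upright knob at its middle, 24 mm diameter (22 at its foot) and 24 mm high; 36 mm high overall, loose, lying flat on the bench, knob up. This point is on its axis, 18 mm above its underside; z up.
Mind the look-alikes: they are no part of the job. Leave any brown, green or purple look-alike of the part that bears spacer_middle alone.

How it is judged:
By the outcome, as a careful person would: the job done as asked, in the order asked, and still so for the second after the job is handed in, with the robot touching nothing.
It also fails if it takes over 72 s, if anything falls off the work surface, if the arm or the gripper's body presses on something with over 40 N, if the wrist force passes 120 N, or if a joint passes its speed limit or range.

## Working session

There is one attempt and no reset: what is moved stays moved. The work goes in short steps, Python scripts to look and compute and a tool call to move; the robot and the scene stay as the last step left them, time stands still between calls to the robot, and variables do not carry over. Pictures are saved under pics/ and viewed, at most 12 in all, crops included, and the job is handed in when it is done.

Besides the shell and the picture viewer there is one more tool, called after ">>>" as name(argument=value, ...) on one line, values as JSON. jog_arm: Moves the arm, as the interface text tells. Its arguments: {"type":"object","properties":{"motion":{"type":"array","items":{"type":"number"}}},"required":["motion"]}

```bash
mkdir -p pics; cat > h.py <<'E'
import numpy as np, cv2
from cell import env, camera, get_calibration
def snap(n,f):
    im=camera(n); cv2.imwrite(f'pics/{f}.png',im[:,:,::-1]); return im
def K(n):
    c=get_calibration(n); f=192/np.tan(np.radians(c['vfov'])/2); return c,f
def ray(n,u,v,z):
    c,f=K(n); R=np.array(c['R']);t=np.array(c['t'])
    d=R.T@np.array([(u-c['cx'])/f,(v-c['cy'])/f,1]); o=-R.T@t
    return o+d*(z-o[2])/d[2]
def proj(n,X):
    c,f=K(n); p=np.array(c['R'])@np.array(X)+np.array(c['t']); return c['cx']+f*p[0]/p[2],c['cy']+f*p[1]/p[2]
E
python3 - <<'E'
from h import *
a=snap('top','top0');b=snap('side','side0')
for n in('top','side'):print(get_calibration(n))
s=env.read_state();print(s['ee_pos'],s['orientation'],s['gripper_width'],env.grip_depth,s['clock'])
E
```

```text
{'vfov': 51.75257520220773, 'cx': 260.8180978356831, 'cy': 190.59988528391702, 'R': array([[-0.00293522, -0.99954322, -0.0300788 ],
       [-0.98264927,  0.00846117, -0.18528038],
       [ 0.18545025,  0.02901307, -0.98222525]]), 't': array([-0.08925531,  0.57454679,  0.82239789])}
{'vfov': 50.5005892571419, 'cx': 255.2635176853429, 'cy': 188.22740042421347, 'R': array([[-0.99834857,  0.05428366,  0.01879937],
       [ 0.01902625,  0.62122374, -0.78340224],
       [-0.05420455, -0.78175082, -0.62123065]]), 't': array([0.57268281, 0.11229599, 1.02481737])}
[0.25034889 0.57195764 0.23042659] [-6.43742077e-01 -3.07416072e+00  2.89279230e-03] 0.08518529874750902 0.0187 0.1
```

View pics/top0.png

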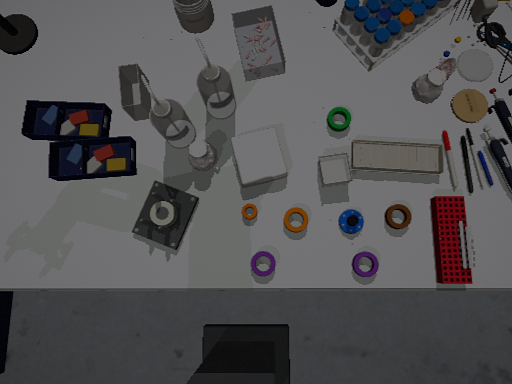

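View pics/side0.png

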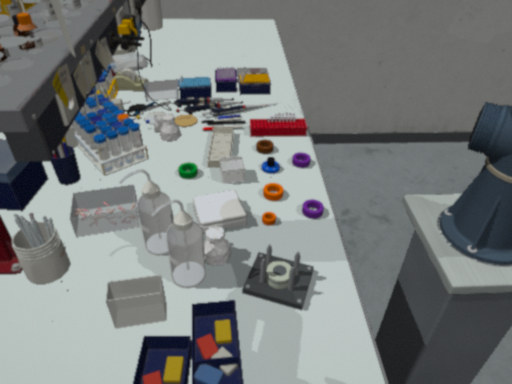

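Candidates for the spacer in the top view: large orange ring (296,220), small orange ring (250,212), brown (398,216), green (339,118), purple (263,264) and (365,264). I choose the large orange at (296,220). The blue disc is at (351,221) and the nest at (166,215).

```bash
python3 - <<'E'
from h import *
for n,pts in (('top',dict(sp=(296,220),sm=(250,212),disc=(351,221))),('side',dict(sp=(273,191),sm=(269,218),disc=(270,167)))):
    im=cv2.imread(f'pics/{n}0.png'); hsv=cv2.cvtColor(im,cv2.COLOR_BGR2HSV)
    for k,(u,v) in pts.items():
        lo,hi=((95,120,40),(130,255,255)) if k=='disc' else ((5,150,60),(20,255,255))
        m=cv2.inRange(hsv,lo,hi); w=np.zeros_like(m); w[v-20:v+20,u-20:u+20]=255; m&=w
        cs,_=cv2.findContours(m,cv2.RETR_EXTERNAL,cv2.CHAIN_APPROX_NONE); c=max(cs,key=cv2.contourArea)
        h=cv2.convexHull(c); M=cv2.moments(h); cu,cv_=M['m10']/M['m00'],M['m01']/M['m00']
        z={'sp':.012,'sm':.01,'disc':.007}[k]
        print(n,k,round(cu,1),round(cv_,1),cv2.boundingRect(c),ray(n,cu,cv_,z).round(4))
t=cv2.imread('pics/top0.png');s=cv2.imread('pics/side0.png')
A=cv2.resize(t[170:260,120:210],(400,400),interpolation=cv2.INTER_CUBIC)
B=cv2.resize(t[180:280,230:330],(400,400),interpolation=cv2.INTER_CUBIC)
cv2.imwrite('pics/c0.png',np.hstack([A,B]))
print(proj('top',env.read_state()['ee_pos']),proj('side',env.read_state()['ee_pos']))
E
```

```text
top sp 295.6 219.6 (284, 208, 24, 24) [ 0.5139 -0.1704  0.012 ]
top sm 249.1 211.2 (242, 204, 15, 16) [ 0.534  -0.0642  0.01  ]
top disc 350.9 221.1 (339, 209, 25, 25) [ 0.5101 -0.2962  0.007 ]
side sp 272.9 191.4 (264, 184, 19, 16) [ 0.5162 -0.1673  0.012 ]
side sm 268.7 218.2 (263, 212, 13, 13) [ 0.536  -0.0617  0.01  ]
side disc 270.0 166.6 (262, 161, 17, 12) [ 0.5135 -0.2923  0.007 ]
(np.float64(-140.72982932252143), np.float64(365.176507550427)) (np.float64(601.5843750374106), np.float64(470.461975521589))
```

View pics/c0.png

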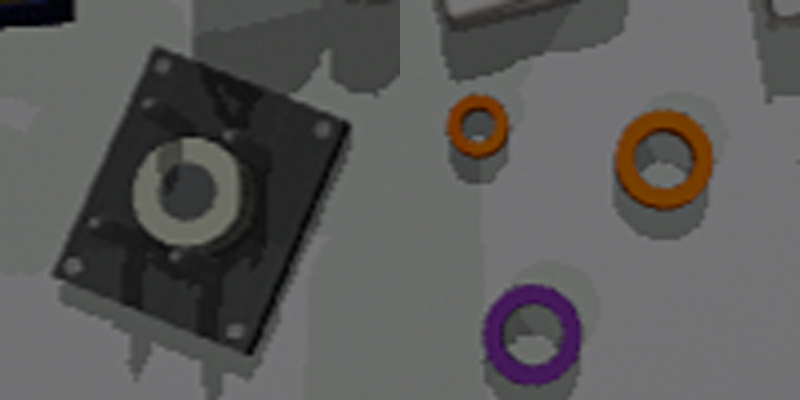

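The crops show the large orange ring at about (296,220), clearly bigger than the small one. The nest's post tops are at about (154,193), (171,200), (141,220) and (160,228). I need one enlarged side view to fit the nest pose.

```bash
python3 - <<'E'
from h import *
s=cv2.imread('pics/side0.png')
cv2.imwrite('pics/c1.png',cv2.resize(cv2.convertScaleAbs(s[235:315,230:330],alpha=1.3,beta=10),(800,640)[:2] if 0 else (750,600),interpolation=cv2.INTER_CUBIC))
from scipy.spatial.transform import Rotation as R
print(R.from_rotvec(env.read_state()['orientation']).as_matrix().round(3))
E
```

```text
[[-0.916  0.401 -0.001]
 [ 0.401  0.916 -0.002]
 [ 0.    -0.002 -1.   ]]
```

View pics/c1.png

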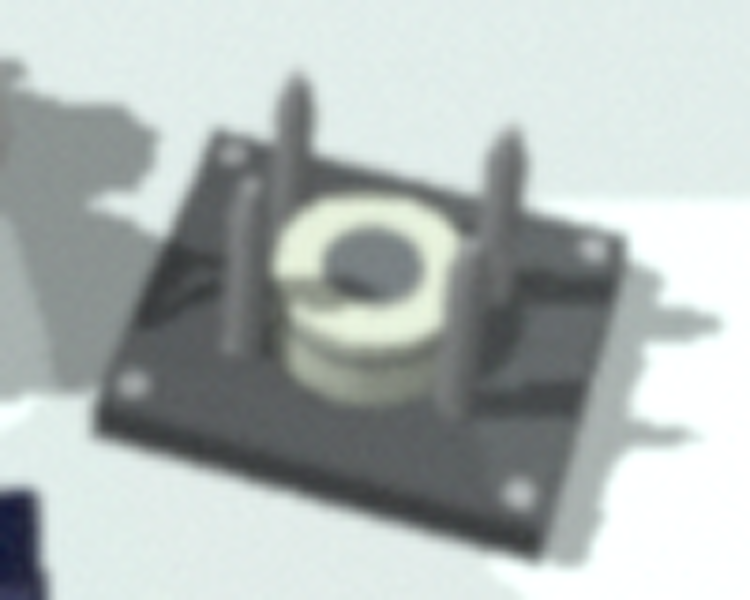

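```bash
cat > fit.py <<'E'
from h import *
from scipy.optimize import least_squares
top=lambda x,y:((x+.5)/4.4444-.5+120,(y+.5)/4.4444-.5+170)
side=lambda x,y:((x+.5)/7.5-.5+230,(y+.5)/7.5-.5+235)
# world pts in nest frame (z from bench)
P={'c++':(.065,.055,.016),'c+-':(.065,-.055,.016),'c-+':(-.065,.055,.016),'c--':(-.065,-.055,.016),
'p++':(.031,.0215,.083),'p+-':(.031,-.0215,.083),'p-+':(-.031,.0215,.083),'p--':(-.031,-.0215,.083),'b':(0,0,.038)}
# +x = away from robot (yaw ~-24deg), +y = left in top image
T={'c++':(153,47),'c+-':(350,122),'c--':(252,348),'c-+':(53,273),'p++':(150,103),'p+-':(228,135),'p-+':(95,222),'p--':(177,256),'b':(188,192)}
S={'c+-':(217,130),'c--':(622,238),'c-+':(545,530),'c++':(100,412),'p+-':(297,76),'p--':(513,131),'p++':(252,181),'p-+':(470,241),'b':(367,270)}
obs={'top':{k:top(*v) for k,v in T.items()},'side':{k:side(*v) for k,v in S.items()}}
def res(p,vs):
    c,s=np.cos(p[2]),np.sin(p[2]);o=[]
    for n in vs:
        for k,q in obs[n].items():
            X=P[k];o+=list(np.array(proj(n,(p[0]+c*X[0]-s*X[1],p[1]+s*X[0]+c*X[1],X[2])))-q)
    return np.array(o)
for vs in(['top'],['side'],['top','side']):
    r=least_squares(res,[.5,.13,-.41],args=(vs,),loss='soft_l1')
    print(vs,r.x[:2].round(4),np.degrees(r.x[2]).round(2));print(res(r.x,vs).reshape(-1,2).round(1).tolist())
for n in obs: print(n,'body',ray(n,*obs[n]['b'],.038).round(4))
E
python3 fit.py
```

```text
['top'] [0.5285 0.1292] -21.4
[[0.5, -0.6], [-0.6, -0.9], [-0.9, 1.3], [-0.1, 0.6], [-0.3, 0.1], [0.4, -0.0], [0.2, 0.2], [0.2, -0.2], [0.2, -0.2]]
['side'] [0.5302 0.1324] -21.13
[[-0.6, -0.2], [0.9, -0.5], [0.2, 0.1], [-0.9, -1.0], [-0.1, 0.3], [-0.4, 0.1], [-0.1, 0.9], [0.3, 0.5], [0.8, -0.4]]
['top', 'side'] [0.5293 0.1303] -21.36
[[0.0, -0.9], [-1.1, -1.2], [-1.4, 1.0], [-0.6, 0.3], [-0.8, -0.3], [-0.1, -0.4], [-0.3, -0.2], [-0.3, -0.6], [-0.3, -0.6], [-0.2, -0.9], [1.1, -1.1], [0.3, -0.7], [-0.6, -1.9], [0.3, -0.4], [-0.1, -0.6], [0.2, 0.0], [0.6, -0.3], [1.1, -1.2]]
top body [0.528  0.1297 0.038 ]
side body [0.532  0.1335 0.038 ]
```

Nest is at about (0.529, 0.131) with yaw -21.4°, spacer at about (0.515, -0.169), and disc at about (0.512, -0.294). The two cameras agree on relative positions to within 1 mm. I'll turn to the nest yaw and go above the spacer.

>>> jog_arm(motion=[0,0,0,-2.2,1,-26,-29.5,0,0,1,-26,-29.5,0,0,1,-26,-29.5,0,0,1,-26,-29.5,0,0,1])

```text
clock: 0.6
ee_pos: [0.3043, 0.4231, 0.2309]
orientation: [-0.583, -3.087, 0.001]
wrist_force: [-0.2, 0.6, -0.6]
gripper_width: 0.0853
grip_force: 0.0
```

>>> jog_arm(motion=[-26,-29.5,0,0,1,-26,-29.5,0,0,1,-26,-29.5,0,0,1,-26,-29.5,0,0,1,-26,-29.5,0,0,1])

```text
clock: 1.1
ee_pos: [0.3715, 0.2383, 0.2312]
orientation: [-0.584, -3.086, 0.0]
wrist_force: [0.6, 0.3, -0.3]
gripper_width: 0.0852
grip_force: 0.0
```

>>> jog_arm(motion=[-26,-29.5,0,0,1,-26,-29.5,0,0,1,-26,-29.5,0,0,1,-26,-29.5,0,0,1,-26,-29.5,0,0,1])

```text
clock: 1.6
ee_pos: [0.4385, 0.0534, 0.2312]
orientation: [-0.585, -3.086, -0.0]
wrist_force: [0.4, 0.5, -0.0]
gripper_width: 0.0852
grip_force: 0.0
```

>>> jog_arm(motion=[-26,-29.5,20,0,1,-26,-29.5,30,0,1,-26,-29.5,30,0,1,-26,-29.5,30,0,1,0,0,0,0,1])

```text
clock: 2.1
ee_pos: [0.4926, -0.0968, 0.1174]
orientation: [-0.592, -3.082, -0.0]
wrist_force: [0.5, 0.8, 1.6]
gripper_width: 0.0856
grip_force: 0.0
```

>>> jog_arm(motion=[-23.5,-29.5,0,0,1,-23.5,-29.5,0,0,1,0,0,30,0,1,0,0,20,0,1,0,0,0,0,1])

```text
clock: 2.6
ee_pos: [0.5121, -0.1635, 0.0695]
orientation: [-0.584, -3.081, -0.003]
wrist_force: [0.3, 0.5, 1.1]
gripper_width: 0.0853
grip_force: 0.0
```

```bash
python3 - <<'E'
from h import *
a=snap('top','top1');b=snap('side','side1')
s=env.read_state();e=s['ee_pos'];print(e,s['orientation'])
pt=proj('top',e);ps=proj('side',e);print(pt,ps)
cr=lambda im,p,h:cv2.resize(im[max(0,int(p[1])-h):int(p[1])+h,int(p[0])-h:int(p[0])+h][:,:,::-1],(400,400),interpolation=cv2.INTER_CUBIC)
cv2.imwrite('pics/c2.png',np.hstack([cr(a,(296,220),50),cr(b,(273,191),50)]))
E
```

```text
[ 0.51401109 -0.1641886   0.07164111] [-5.83506516e-01 -3.08611097e+00 -5.71822069e-04]
(np.float64(294.26336853349), np.float64(216.3392793546521)) (np.float64(274.83259994131), np.float64(174.65042632650696))
```

View pics/c2.png

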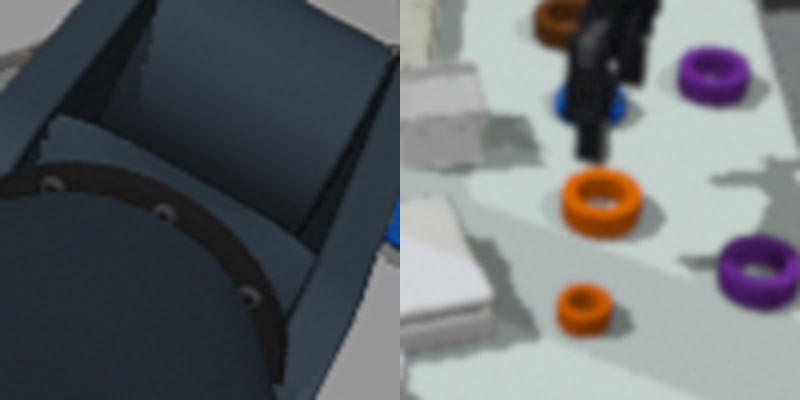

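The side crop shows the near finger tip at about (270.5,180), with the orange ring just below it at (273,191). I'll check this against the predicted tip position.

```bash
python3 - <<'E'
from h import *
y=np.array([.365,.931,0]);x=np.array([-.931,.365,0]);T=np.array([.5140,-.1642,.0716])
for w in (.0425,.055):
  for dx in(-.011,0,.011): print(w,dx,np.round(proj('side',T+y*w+x*dx+[0,0,.013]),1))
E
```

```text
0.0425 -0.011 [266.4 179. ]
0.0425 0 [270.5 179.9]
0.0425 0.011 [274.6 180.8]
0.055 -0.011 [264.9 181.8]
0.055 0 [269.1 182.7]
0.055 0.011 [273.2 183.6]
```

>>> jog_arm(motion=[-3,-3,20,0,1,0,0,25,0,1,0,0,18,0,1,0,0,6,0,1,0,0,0,0,1])

```text
clock: 3.2
ee_pos: [0.5162, -0.1685, 0.0028]
orientation: [0.584, 3.087, -0.0]
wrist_force: [-0.7, -0.2, 0.1]
gripper_width: 0.0853
grip_force: 0.0
```

>>> jog_arm(motion=[0,0,0,0,-1,0,0,0,0,-1,0,0,0,0,-1,0,0,0,0,-1,0,0,0,0,-1])

```text
clock: 3.7
ee_pos: [0.5168, -0.1692, 0.0039]
orientation: [0.584, 3.084, -0.001]
wrist_force: [0.3, 0.1, 4.8]
gripper_width: 0.0532
grip_force: 63.6
```

>>> jog_arm(motion=[0,0,0,0,-1,0,0,0,0,-1,0,0,0,0,-1,0,0,0,0,-1,0,0,0,0,-1])

```text
clock: 4.2
ee_pos: [0.5168, -0.1692, 0.0039]
orientation: [0.584, 3.084, -0.001]
wrist_force: [-0.6, -0.5, 5.2]
gripper_width: 0.0531
grip_force: 63.6
```

>>> jog_arm(motion=[0,0,-20,0,-1,0,0,-40,0,-1,0,0,-40,0,-1,0,0,0,0,-1,0,0,0,0,-1])

```text
clock: 4.7
ee_pos: [0.5165, -0.1691, 0.1038]
orientation: [0.584, 3.084, -0.002]
wrist_force: [-0.9, 0.4, -0.8]
gripper_width: 0.053
grip_force: 63.2
```

```bash
python3 - <<'E'
from h import *
b=snap('side','side2');s=env.read_state();e=s['ee_pos'];print(e,s['gripper_width'])
p=proj('side',e);print(p)
u,v=int(p[0]),int(p[1])
im=b[:,:,::-1].copy();hsv=cv2.cvtColor(im,cv2.COLOR_BGR2HSV);m=cv2.inRange(hsv,(5,150,60),(20,255,255));w=np.zeros_like(m);w[v-20:v+20,u-25:u+25]=255;print('orange bbox',cv2.boundingRect(m&w))
print(u-40,v-40)
cv2.imwrite('pics/c3.png',cv2.resize(im[v-40:v+40,u-40:u+40],(560,560),interpolation=cv2.INTER_CUBIC))
E
```

```text
[ 0.51559793 -0.16865415  0.10253789] 0.053087956945718516
(np.float64(274.64652623363236), np.float64(164.148312777824))
orange bbox (258, 144, 27, 27)
234 124
```

View pics/c3.png

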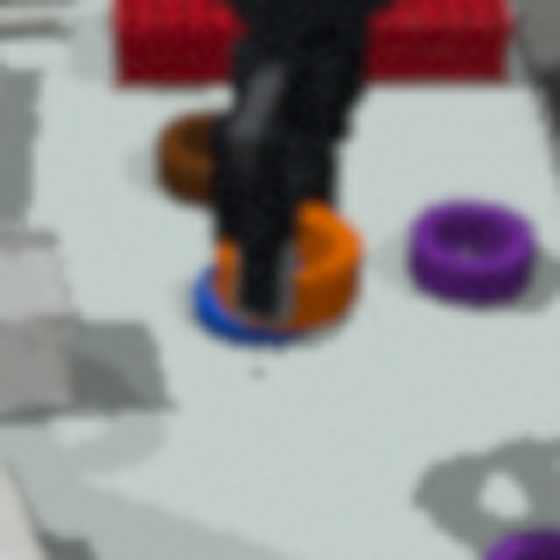

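The ring is held centred between the fingers, at side px about (275.6,162). Next I carry it over the nest.

>>> jog_arm(motion=[0,0,-20,0,-1,12,35.5,0,0,-1,12,35.5,0,0,-1,12,35.5,0,0,-1,12,35.5,0,0,-1])

```text
clock: 5.25
ee_pos: [0.5218, -0.0177, 0.1206]
orientation: [-0.585, -3.083, -0.0]
wrist_force: [0.4, -0.3, -1.1]
gripper_width: 0.0534
grip_force: 63.2
```

>>> jog_arm(motion=[12,35.5,0,0,-1,12,35.5,0,0,-1,12,35.5,0,0,-1,12,35.5,0,0,-1,0,0,0,0,-1])

```text
clock: 5.75
ee_pos: [0.5289, 0.1345, 0.1205]
orientation: [-0.576, -3.085, -0.001]
wrist_force: [-0.4, 0.2, -0.2]
gripper_width: 0.0528
grip_force: 63.2
```

>>> jog_arm(motion=[0,0,10,0,-1,0,0,10,0,-1,0,0,0,0,-1,0,0,0,0,-1])

```text
clock: 6.15
ee_pos: [0.5299, 0.1293, 0.1013]
orientation: [-0.587, -3.084, 0.001]
wrist_force: [-0.1, -0.3, -0.9]
gripper_width: 0.053
grip_force: 63.2
```

```bash
python3 - <<'E'
from h import *
b=snap('side','side3');s=env.read_state();e=s['ee_pos'];print(e,s['orientation'],s['gripper_width'])
p=proj('side',e);print(p, proj('side',e+[0,0,.007]), 'earlier pred',proj('side',[.5163,-.169,.1105]))
u,v=int(p[0]),int(p[1]);im=b[:,:,::-1].copy()
hsv=cv2.cvtColor(im,cv2.COLOR_BGR2HSV);m=cv2.inRange(hsv,(5,150,60),(20,255,255));w=np.zeros_like(m);w[v-30:v+25,u-30:u+30]=255;print('orange bbox',cv2.boundingRect(m&w))
print(u-45,v-45)
cv2.imwrite('pics/c4.png',cv2.resize(im[v-45:v+45,u-45:u+45],(600,600),interpolation=cv2.INTER_CUBIC))
E
```

```text
[0.53036273 0.12950605 0.10181445] [-5.87170228e-01 -3.08519414e+00  4.60851661e-04] 0.05283240390608338
(np.float64(280.78830090685597), np.float64(248.47904283871821)) (np.float64(280.98724106618744), np.float64(246.09710150812109)) earlier pred (np.float64(274.51385252519395), np.float64(161.56905305156292))
orange bbox (263, 218, 32, 42)
235 203
```

View pics/c4.png

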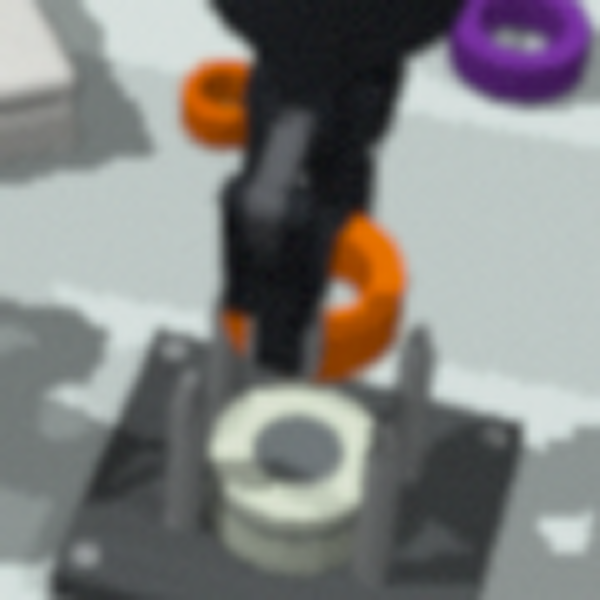

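The held ring is level and centred on the tool at side px (282,246.7). Its bias against the prediction is constant at (+1.0,+0.6) px, so the nest corrects to about (0.5315,0.1305). I'll nudge it and lower carefully.

>>> jog_arm(motion=[-1,1.5,0,0,-1,0,0,8,0,-1,0,0,8,0,-1,0,0,8,0,-1,0,0,0,0,-1])

```text
clock: 6.7
ee_pos: [0.5308, 0.1316, 0.0768]
orientation: [-0.584, -3.084, 0.001]
wrist_force: [0.4, 0.1, -0.1]
gripper_width: 0.0534
grip_force: 63.2
```

>>> jog_arm(motion=[0,0,8,0,-1,0,0,8,0,-1,0,0,8,0,-1,0,0,5,0,-1,0,0,0,0,-1])

```text
clock: 7.2
ee_pos: [0.5313, 0.1315, 0.0483]
orientation: [-0.584, -3.085, 0.001]
wrist_force: [-0.7, 1.2, 0.1]
gripper_width: 0.0536
grip_force: 63.2
```

>>> jog_arm(motion=[0,0,3,0,-1,0,0,2,0,-1,0,0,0,0,-1])

```text
clock: 7.5
ee_pos: [0.5319, 0.1316, 0.0442]
orientation: [-0.585, -3.087, 0.0]
wrist_force: [-0.5, 0.4, -0.5]
gripper_width: 0.0531
grip_force: 63.2
```

>>> jog_arm(motion=[0,0,1,0,-1,0,0,0,0,-1])

```text
clock: 7.7
ee_pos: [0.532, 0.1316, 0.0434]
orientation: [0.585, 3.087, 0.0]
wrist_force: [-0.4, 0.7, -0.4]
gripper_width: 0.0533
grip_force: 63.2
```

>>> jog_arm(motion=[0,0,1,0,-1,0,0,0,0,-1])

```text
clock: 7.9
ee_pos: [0.5319, 0.1316, 0.0423]
orientation: [0.585, 3.087, 0.0]
wrist_force: [-0.4, 0.1, -0.0]
gripper_width: 0.053
grip_force: 63.2
```

>>> jog_arm(motion=[0,0,1,0,-1,0,0,0,0,-1])

```text
clock: 8.1
ee_pos: [0.532, 0.1316, 0.042]
orientation: [0.584, 3.086, 0.0]
wrist_force: [-0.5, -0.3, 3.8]
gripper_width: 0.0532
grip_force: 63.8
```

>>> jog_arm(motion=[0,0,1,0,-1,0,0,0,0,-1])

```text
clock: 8.3
ee_pos: [0.532, 0.1316, 0.042]
orientation: [0.584, 3.086, 0.0]
wrist_force: [-2.5, 0.5, 10.0]
gripper_width: 0.0527
grip_force: 64.7
```

Contact came at the expected height (TCP 0.042). I'll ease off, release and rise.

>>> jog_arm(motion=[0,0,-1.5,0,-1,0,0,0,0,0.3,0,0,0,0,0.5,0,0,0,0,1,0,0,0,0,1])

```text
clock: 8.8
ee_pos: [0.5319, 0.1316, 0.0415]
orientation: [-0.585, -3.086, 0.0]
wrist_force: [-0.2, -0.6, -0.5]
gripper_width: 0.0852
grip_force: 0.0
```

>>> jog_arm(motion=[0,0,0,0,1,0,0,0,0,1,0,0,-15,0,1,0,0,-35,0,1,0,0,-40,0,1])

```text
clock: 9.3
ee_pos: [0.5307, 0.1315, 0.1315]
orientation: [-0.584, -3.083, 0.001]
wrist_force: [0.2, 0.8, 0.1]
gripper_width: 0.0854
grip_force: 0.0
```

>>> jog_arm(motion=[0,0,-20,0,1,-12,-35.5,0,0,1,-12,-35.5,0,0,1,-12,-35.5,0,0,1,-12,-35.5,0,0,1])

```text
clock: 9.8
ee_pos: [0.5244, -0.0193, 0.152]
orientation: [0.584, 3.087, -0.0]
wrist_force: [-0.0, -0.2, 0.3]
gripper_width: 0.0854
grip_force: 0.0
```

>>> jog_arm(motion=[-12,-35.5,0,0,0.2,-12,-35.5,0,0,0.2,-12,-35.5,0,0,0.2,-12,-35.5,0,0,0.2,0,0,0,0,0.2])

```text
clock: 10.3
ee_pos: [0.5182, -0.1728, 0.152]
orientation: [0.592, 3.082, -0.004]
wrist_force: [-0.1, 0.3, 0.4]
gripper_width: 0.0515
grip_force: 0.0
```

```bash
python3 - <<'E'
from h import *
a=snap('top','top4');b=snap('side','side4')
A=cv2.resize(a[170:260,120:210][:,:,::-1],(400,400),interpolation=cv2.INTER_CUBIC)
B=cv2.resize(b[225:305,238:318][:,:,::-1],(400,400),interpolation=cv2.INTER_CUBIC)
cv2.imwrite('pics/c5.png',np.hstack([A,B]))
e=env.read_state();print(e['ee_pos'],e['orientation'],e['gripper_width'])
for n,z in(('top',.06),('side',.06)):
    print(n,'nest at .0.06 expected px',proj(n,(.5285,.1292,.06) if n=='top' else (.5302,.1324,.06)))
E
```

```text
[ 0.51698864 -0.16840002  0.15163822] [-5.88060866e-01 -3.08539636e+00 -8.85511467e-04] 0.0511662458799858
top nest at .0.06 expected px (np.float64(159.37013230676956), np.float64(211.27493160299863))
side nest at .0.06 expected px (np.float64(279.858285164387), np.float64(263.25352521544363))
```

View pics/c5.png

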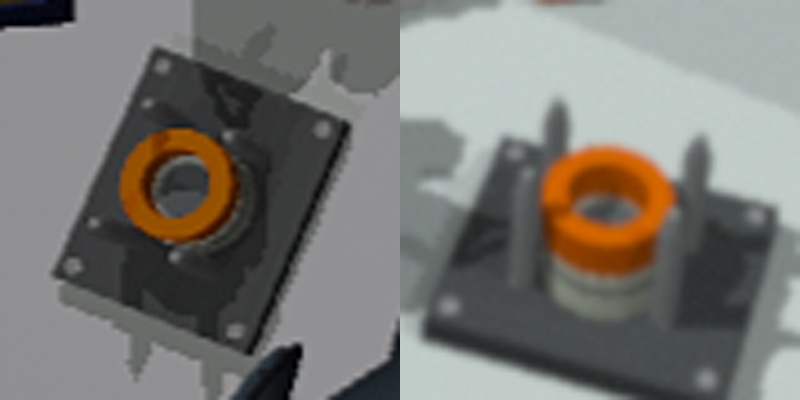

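The spacer sits flat on the body between the posts: top px (160.2,211.6) against (159.4,211.3) expected. Now the disc, gripped by its knob.

>>> jog_arm(motion=[-14,-39.5,0,0,0.2,-14,-39.5,0,0,0.2,-14,-39.5,0,0,0.2,0,0,45,0,0.2,0,0,0,0,0.2])

```text
clock: 10.9
ee_pos: [0.5099, -0.2904, 0.1019]
orientation: [-0.584, -3.076, -0.01]
wrist_force: [-1.4, 0.9, -0.4]
gripper_width: 0.0511
grip_force: 0.0
```

>>> jog_arm(motion=[0,0,40,0,0.2,0,0,30,0,0.2,0,0,14,0,0.2,0,0,7.5,0,0.2,0,0,0,0,0.2])

```text
clock: 11.4
ee_pos: [0.5135, -0.2926, 0.0156]
orientation: [-0.583, -3.087, -0.0]
wrist_force: [0.8, -0.1, 0.1]
gripper_width: 0.0512
grip_force: 0.0
```

```bash
python3 - <<'E'
from h import *
b=snap('side','side5');s=env.read_state();e=s['ee_pos'];print(e,s['orientation'])
p=proj('side',e);print(p);u,v=int(p[0]),int(p[1]);print(u-30,v-35)
cv2.imwrite('pics/c6.png',cv2.resize(b[v-35:v+25,u-30:u+30][:,:,::-1],(600,600),interpolation=cv2.INTER_CUBIC))
E
```

```text
[ 0.51385851 -0.2932186   0.01627045] [ 5.83105450e-01  3.08599654e+00 -7.98939669e-04]
(np.float64(270.0135666066242), np.float64(163.8476725593937))
240 128
```

View pics/c6.png

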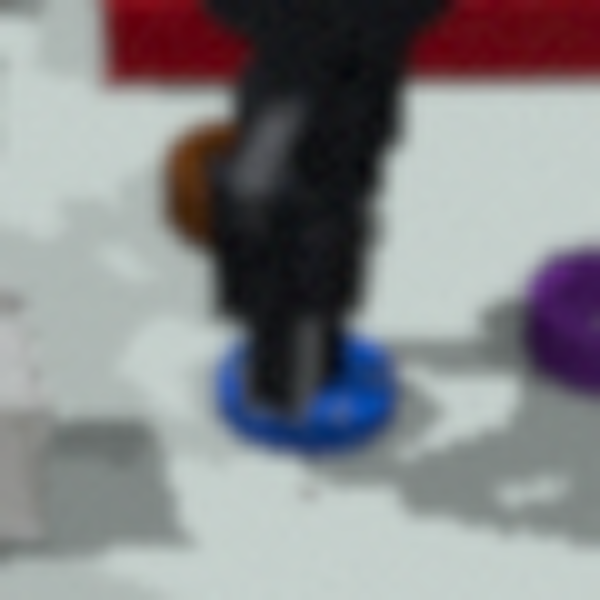

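The fingers straddle the knob. The disc centre at u≈270.3 against 271.0 for the tool means the disc lies about 1.5–2 mm toward +x. I'll shift and close.

>>> jog_arm(motion=[-1.5,0,0,0,0.2,0,0,0,0,-1,0,0,0,0,-1,0,0,0,0,-1,0,0,0,0,-1])

```text
clock: 11.95
ee_pos: [0.5152, -0.2946, 0.0167]
orientation: [0.585, 3.085, -0.002]
wrist_force: [-0.4, 0.1, 5.0]
gripper_width: 0.0218
grip_force: 58.6
```

>>> jog_arm(motion=[0,0,0,0,-1,0,0,0,0,-1,0,0,0,0,-1])

```text
clock: 12.25
ee_pos: [0.5152, -0.2946, 0.0167]
orientation: [0.585, 3.085, -0.002]
wrist_force: [-1.0, -0.3, 5.5]
gripper_width: 0.0215
grip_force: 58.6
```

>>> jog_arm(motion=[0,0,-20,0,-1,0,0,-40,0,-1,0,0,-40,0,-1,0,0,0,0,-1,0,0,0,0,-1])

```text
clock: 12.75
ee_pos: [0.5149, -0.2944, 0.1166]
orientation: [0.584, 3.084, -0.002]
wrist_force: [-0.2, -0.1, -0.7]
gripper_width: 0.0219
grip_force: 59.0
```

```bash
cat > blue.py <<'E'
from h import *
import sys
b=snap('side',sys.argv[1]);s=env.read_state();e=s['ee_pos'];print(e,s['orientation'],s['gripper_width'])
im=b[:,:,::-1].copy();c=e+[0,0,float(sys.argv[2])];p=proj('side',c);print('pred disc mid',np.round(p,2));u,v=int(p[0]),int(p[1])
m=cv2.inRange(cv2.cvtColor(im,cv2.COLOR_BGR2HSV),(100,120,50),(130,255,255));w=np.zeros_like(m);w[v-22:v+22,u-22:u+22]=255;m&=w
h=cv2.convexHull(cv2.findNonZero(m));M=cv2.moments(h);print(cv2.boundingRect(m),M['m10']/M['m00'],M['m01']/M['m00'])
cv2.imwrite(f'pics/{sys.argv[1]}c.png',cv2.resize(im[v-40:v+40,u-40:u+40],(560,560),interpolation=cv2.INTER_CUBIC));print(u-40,v-40)
E
python3 blue.py side6 -0.0095
```

```text
[ 0.51409101 -0.29374184  0.11526123] [-5.84833869e-01 -3.08618258e+00 -4.19040647e-04] 0.02207989610722104
pred disc mid [271.21 137.99]
(263, 133, 18, 12) 271.37577639751555 138.40372670807454
231 97
```

>>> jog_arm(motion=[0,0,-15,0,-1,14,40.3,0,0,-1,14,40.3,0,0,-1,14,40.3,0,0,-1,14,40.3,0,0,-1])

```text
clock: 13.3
ee_pos: [0.5199, -0.1216, 0.1285]
orientation: [-0.585, -3.083, -0.002]
wrist_force: [0.3, 0.5, 0.7]
gripper_width: 0.0211
grip_force: 59.0
```

>>> jog_arm(motion=[14,40.3,0,0,-1,14,40.3,0,0,-1,14,40.3,0,0,-1,14,40.3,0,0,-1,14,40.3,0,0,-1])

```text
clock: 13.8
ee_pos: [0.5284, 0.0913, 0.1285]
orientation: [-0.584, -3.083, 0.001]
wrist_force: [0.4, -1.2, -0.2]
gripper_width: 0.0219
grip_force: 59.0
```

>>> jog_arm(motion=[14,40.3,0,0,-1,1,0,0,0,-1,0,0,15,0,-1,0,0,0,0,-1,0,0,0,0,-1])

```text
clock: 14.3
ee_pos: [0.5297, 0.132, 0.1141]
orientation: [-0.585, -3.083, 0.001]
wrist_force: [-0.7, -0.0, -0.1]
gripper_width: 0.0217
grip_force: 59.1
```

```bash
python3 blue.py side7 -0.0105
```

```text
[0.53029865 0.13186886 0.11470527] [-5.85940572e-01 -3.08468121e+00  7.69419647e-04] 0.021822682975568424
pred disc mid [281.01 248.52]
(269, 241, 27, 20) 282.29054842473744 249.99961104628548
241 208
```

View pics/side7c.png

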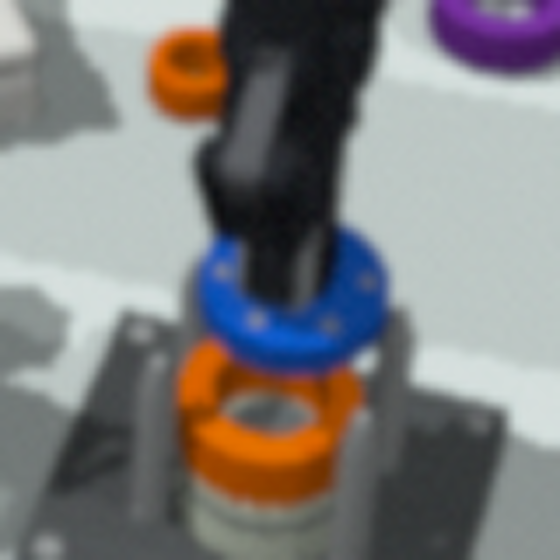

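```bash
python3 - <<'E'
from h import *
im=cv2.imread('pics/side7.png');hsv=cv2.cvtColor(im,cv2.COLOR_BGR2HSV)
m=cv2.inRange(hsv,(5,150,60),(20,255,255));w=np.zeros_like(m);w[254:285,258:300]=255;x,y,W,H=cv2.boundingRect(m&w);print('ring',x,y,W,H,'u',x+(W-1)/2)
print(proj('side',(.532,.1316,.049)),proj('side',(.532,.1316,.038)),proj('side',(.5303,.1319,.1042)),proj('side',(.5303,.1319,.066)))
m=cv2.inRange(hsv,(100,120,50),(130,255,255))
for r in (246,248,250): c=np.flatnonzero(m[r,255:305])+255;print(r,c.min(),c.max())
m=cv2.inRange(hsv,(5,150,60),(20,255,255))
for r in range(262,276,3): c=np.flatnonzero(m[r,258:300])+258;print(r,c.min(),c.max())
E
```

```text
ring 266 257 27 23 u 279.0
(np.float64(278.6823076661945), np.float64(266.46152842393843)) (np.float64(278.4014353933912), np.float64(269.8813004159947)) (np.float64(281.00824435830515), np.float64(248.53456740581623)) (np.float64(279.94798576939036), np.float64(261.1543081178558))
246 270 294
248 269 295
250 269 295
262 266 291
265 266 292
268 267 290
271 267 288
274 268 288
```

The disc hangs level above the spacer, with its centre about 2 mm toward -x of the spacer. I'll correct and lower it.

>>> jog_arm(motion=[-2,0,0,0,-1,0,0,8,0,-1,0,0,8,0,-1,0,0,8,0,-1,0,0,0,0,-1])

```text
clock: 14.85
ee_pos: [0.5314, 0.1317, 0.0898]
orientation: [-0.584, -3.084, 0.001]
wrist_force: [-0.9, 0.1, -0.6]
gripper_width: 0.0213
grip_force: 59.0
```

>>> jog_arm(motion=[0,0,7,0,-1,0,0,3,0,-1,0,0,0,0,-1])

```text
clock: 15.15
ee_pos: [0.5322, 0.1319, 0.0807]
orientation: [-0.584, -3.086, 0.0]
wrist_force: [-0.1, -0.1, 0.4]
gripper_width: 0.022
grip_force: 59.1
```

>>> jog_arm(motion=[0,0,1.5,0,-1,0,0,0,0,-1])

```text
clock: 15.35
ee_pos: [0.5326, 0.1319, 0.0798]
orientation: [0.585, 3.087, -0.0]
wrist_force: [0.8, 0.8, -0.8]
gripper_width: 0.0216
grip_force: 59.1
```

>>> jog_arm(motion=[0,0,1,0,-1,0,0,0,0,-1])

```text
clock: 15.55
ee_pos: [0.5326, 0.1319, 0.0789]
orientation: [0.585, 3.087, 0.0]
wrist_force: [0.0, 0.0, -0.9]
gripper_width: 0.0217
grip_force: 59.1
```

>>> jog_arm(motion=[0,0,1,0,-1,0,0,0,0,-1])

```text
clock: 15.75
ee_pos: [0.5325, 0.1319, 0.0778]
orientation: [-0.585, -3.087, 0.0]
wrist_force: [0.3, -0.4, -0.5]
gripper_width: 0.0216
grip_force: 59.1
```

>>> jog_arm(motion=[0,0,1,0,-1,0,0,0,0,-1])

```text
clock: 15.95
ee_pos: [0.5327, 0.1319, 0.0768]
orientation: [0.585, 3.087, 0.0]
wrist_force: [-0.2, 0.3, -0.1]
gripper_width: 0.0216
grip_force: 59.1
```

>>> jog_arm(motion=[0,0,1,0,-1,0,0,0,0,-1])

```text
clock: 16.15
ee_pos: [0.5326, 0.1319, 0.0767]
orientation: [0.584, 3.086, 0.0]
wrist_force: [-1.0, 0.7, 6.2]
gripper_width: 0.0216
grip_force: 59.8
```

Contact came exactly at the predicted 0.0767. I'll release, rise and clear the view.

>>> jog_arm(motion=[0,0,-1,0,-1,0,0,0,0,-0.3,0,0,0,0,0,0,0,0,0,0.2,0,0,0,0,0.2])

```text
clock: 16.65
ee_pos: [0.5325, 0.1319, 0.0767]
orientation: [-0.585, -3.086, 0.0]
wrist_force: [-0.5, -0.4, -0.1]
gripper_width: 0.0512
grip_force: 0.0
```

>>> jog_arm(motion=[0,0,0,0,0.2,0,0,-15,0,0.2,0,0,-35,0,0.2,0,0,-35,0,0.2,0,0,-20,0,0.2])

```text
clock: 17.15
ee_pos: [0.5337, 0.132, 0.1843]
orientation: [0.584, 3.083, 0.001]
wrist_force: [0.2, 0.1, -0.5]
gripper_width: 0.051
grip_force: 0.0
```

>>> jog_arm(motion=[-12,-35,0,0,0.2,-12,-35,0,0,0.2,-12,-35,0,0,0.2,-12,-35,0,0,0.2,-12,-35,0,0,0.2])

```text
clock: 17.65
ee_pos: [0.5241, -0.0543, 0.1819]
orientation: [0.584, 3.087, -0.0]
wrist_force: [0.3, -0.0, 1.2]
gripper_width: 0.0511
grip_force: 0.0
```

>>> jog_arm(motion=[-12,-35,0,0,0.2,-12,-35,0,0,0.2,0,0,0,0,0.2,0,0,0,0,0.2])

```text
clock: 18.05
ee_pos: [0.5209, -0.1275, 0.1816]
orientation: [-0.588, -3.085, -0.001]
wrist_force: [0.5, -0.7, 0.5]
gripper_width: 0.0513
grip_force: 0.0
```

```bash
python3 - <<'E'
from h import *
a=snap('top','top8');b=snap('side','side8')
A=cv2.resize(a[170:260,120:210][:,:,::-1],(400,400),interpolation=cv2.INTER_CUBIC)
B=cv2.resize(b[225:305,238:318][:,:,::-1],(400,400),interpolation=cv2.INTER_CUBIC)
cv2.imwrite('pics/c8.png',np.hstack([A,B]))
s=env.read_state();print(s['ee_pos'],s['qvel'].round(3))
print((np.array(proj('top',(.5285,.1292,.072)))-[120,170])*4.444,(np.array(proj('side',(.5302,.1324,.072)))-[238,225])*5)
E
```

```text
[ 0.5206931  -0.1258618   0.18160174] [ 0.015 -0.003  0.001 -0.001 -0.003 -0.002]
[167.99049012 180.11208504] [210.91427618 171.99698024]
```

View pics/c8.png

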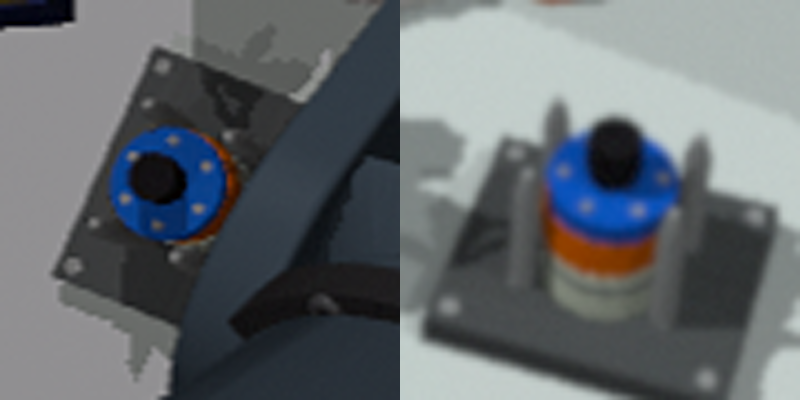

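The stack is complete: the disc sits flat on the spacer between the posts. Its centre is at top-crop (168,184) against (168,180) expected, and in the side view at 212 against 211, so it is within 1–2 mm. The gripper is well clear.

```bash
python3 -c "
from cell import close_job
print(close_job())"
```

```text
the job is handed in; nothing more can be done
None
```

I set the large orange spacer and then the blue disc on the body, fully down and released, within about 2 mm of centre by the camera pictures. The small ring and the look-alikes were left alone, and the job was handed in at about 18 s.

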